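# Check one large stirrup weight against two small ones on a balance beam

## Robot

A 6-joint arm with a two-finger parallel gripper is mounted at the origin on a cart in front of the work surface, level with it; the furniture and walls round the work are solid. World frame = base frame: x ahead of the robot, y to its left, z up, the work surface at z = 0. Lengths are in m, angles in rad, forces in N, time in s.
With the tool pointing down it reaches from about 0.3 to 0.775 m from the base axis. Payload 14.6 kg.
Tool frame: the origin (TCP) lies on the centre line of the jaws, within the pads' length; the fingertips stand 17 mm ahead of it and the grasp point (between the pads) lies 2 mm behind it; z points along the fingers, y is the line along which they close (so a half turn about z gives the same grasp; the last joint's range is limited). The gripper opens to 94 mm and grips with 3 to 60 N. Pads are 16 mm wide; open, the fingers measure 119 mm over their backs; the gripper's body (75 mm by 177 mm) begins 78 mm behind the grasp point.
Start: joints at [1.227, 0.3, 1.521, -0, 1.321, -0.067], TCP at [0.15, 0.529, 0.222] pointing down, gripper open.
Joint ranges: [-3.03, 3.03], [-0.79, 2.21], [0.23, 2.52], [-1.04, 4.18], [0, 3.07], [-2.55, 2.55]. Speed limits (rad/s): [2.22, 2.22, 2.57, 3.14, 3.14, 3.14].

## Interface

Orientations are given as a rotation vector (axis times angle).
In Python, from workcell import manip gives the robot as it stands. Calls block until the motion is done:
- manip.move_ptp(position, orientation): joint-space move of the TCP to a pose.
- manip.move_linear(position, feed=0.15, rotation=None, threshold=None): straight line of the TCP; rotation=None keeps the orientation; feed is the mean speed in m/s. With threshold (N) it stops when the force on the tool has changed by that much, and returns True; else False.
- manip.move_joints(angles): joint-space move.
- manip.set_gripper(opening, grasp_force=None): opening from 0.0 (shut) to 1.0 (fully open); grasp_force is the grip in N (None keeps the last); returns when the fingers have stopped.
- manip.sleep(seconds).
- manip.ik(position, orientation): joint angles nearest the present ones, or None.
- manip.capture(name): name is "side" or "top"; returns (picture, depth): 400x640x3 uint8, red, green, blue; 400x640 float32, m along the optical axis (not along the pixel's ray), 0 where there is no reading.
- manip.get_calibration(name): a dict with "camera_matrix" (3x3 intrinsics, pixels), "extrinsics" (4x4, takes a point from camera to world coordinates). Camera axes: x right, y up, looking along -z (the intrinsics and any distortion apply to the point x, -y, -z); pixel columns grow to the right and rows downward; lengths in m; the calibration is good to about 2 mm. A picture is of the moment at which its call begins. get_calibration takes no time and is no camera call.
A pose or a line that the arm cannot do raises manip.MotionError and nothing moves.
- manip.hand_in(): hands the job in; it is judged then, once.
Trained networks look in the newest picture that a camera, given by its name, has taken for a name from the list of things; names that differ only in an ending like _2 or _b are one class to them, and where a whole thing is asked for, a point or a joint stands for the part that bears it (a point fixed in the world has none). Each returns a list of dicts, best first, with "confidence" (0 to 1); they miss things now and then, are a little off and sometimes report something else, mostly with a low value. They report only what shows in the picture. A call takes as long as a camera call.
- manip.boxes_of(thing, camera): "uv" ([column, row] in pixels, amid what is visible of it).
- manip.outline_of(thing, camera): "pixels" (400x640 bool, what is visible of it) and "uv" ([column, row] in pixels, amid what is visible of it).
- manip.tip_of(thing, camera): "uv" ([column, row] in pixels: a listed point, or the origin of a listed thing).
Readings, each from a call of its own:
- manip.current_clock(): time.
- manip.current_joints(): joint angles.
- manip.current_joint_vel(): joint speeds.
- manip.current_effort(): joint torques, N m.
- manip.current_tool_pos(): TCP position.
- manip.current_ee_rot(): TCP orientation.
- manip.current_force(): force on the tool from outside, world axes, zero at the start.
- manip.current_torque(): the same for the moment, N m.
- manip.current_width(): opening from 0.0 (shut) to 1.0 (fully open).
- manip.current_grip_force(): force on a finger pad.
Only numpy, scipy, OpenCV 4.12 (cv2) and the standard library are available. Lean on these libraries where they do the work, as an engineer would, in place of code of your own. Each camera call takes 0.05 s, during which the arm holds its last target. There are 200 camera calls.

## Task

Check the large stirrup weight against the two small ones on the balance beam: one small weight hangs on the right arm already, so hang the large one on the left arm first, then the other small one in the free outer seat on the right, each with its pin down in the V-groove. Feel for each groove with a light touch and let the beam take the load gently, so that the beam never swings or is pushed onto its stops and nothing is rammed or dropped on it. In the end all hang free, the beam rests level, and the things round about stand where they were.

Things in the scene. Friction and masses are not known exactly. Their poses are not given: they have to be found in the camera images.
- beam (a joint): tilt of the balance beam, rad: 0 level, positive = right end down. Spring pivot, about 8 N m/rad; let go suddenly it swings past its rest by a third. The stops act at 0.095 either way; do not reach them. It rests near +0.05 with the one small weight hanging, near -0.07 with the large one too, at 0 with all three. Both small ones alone would put it on its stop.
- beam_pivot (a point): pivot centre of the beam, 140 mm above the desk; turns with the beam: x = pivot axis (level, across the beam, away from the robot), y along the beam to the left arm, z up. The bar is 424 mm long with its end knobs, 12 mm wide, its top 8 mm below this point. Stand, stop bridge and pointer lie within 75 mm of the pivot.
- left_arm (a point): point on the beam 120 mm left of the pivot, axes as beam_pivot, at the height of the flat top of the left shoe: dark steel, 18 mm wide, 100 mm long along y, with one V-groove across its middle, 8 mm wide at the mouth, 60 degree flanks. The shoe is set by a screw: its groove lies up to 13 mm to either side of this point along y (not reported). A pin in the groove sits 3.9 mm lower than on the flat.
- right_arm (a point): point on the beam 142 mm right of the pivot, axes as beam_pivot, on the flat top of the right shoe (same make). Its free outer V-groove lies up to 13 mm to either side along y (not reported): the screw keeps both arms alike, so it is always 22 mm farther from the pivot than the left groove. The shoe ends 28 mm outward of this groove; 44 mm inward hangs the other small weight, tab top 45 mm above the flat.
- heavy_grip (a point): large steel stirrup weight, 0.8 kg, an upside-down U standing on two feet: grip point in the black tab on top, 12 mm thick along x, 20 mm wide along y, from 70 to 107 mm above the feet; this point is 92 mm above them. Under the tab a bridge 42 x 16 mm, then along x two cylinders, each 37 mm across, 47 mm high, 34 mm apart: the beam goes between. x points from leg to leg.
- heavy_pin (a point): centre of the large weight's bearing pin: round, brass, 6 mm diameter, along x, under the bridge between the legs; 62 mm above the feet, 30 mm below heavy_grip. It hangs in the groove, its centre then 0.9 mm below the flat of the shoe (3 mm above the flat when it lies on that). More than 20 N on the beam, down or sideways, harms pin and groove.
- light_grip (a point): small steel stirrup weight, 0.4 kg, loose on the bench mat: grip point in its black tab. Same tab, bridge, pin, gap and heights as the large one; cylinders 31 mm across, 34 mm high. Large and small may stand left or right.
- light_pin (a point): centre of the bearing pin of the small loose weight, 62 mm above the feet and 30 mm below light_grip.
- objective_can: bystander: white ribbed can, 47 mm across, 52 mm high, origin at the middle of its underside
- ring_gauge: bystander: steel ring with knurled rim, 46 mm across, 16 mm high, origin at the middle of its underside
- dropper_bottle: bystander: brown dropper bottle, 33 mm across, 102 mm high, origin at the middle of its underside

How it is judged:
By the outcome, as a careful person would: the job done as asked, in the order asked, and still so for the second after the job is handed in, with the robot touching nothing.
It also fails if it takes over 72 s, if anything falls off the work surface, if the arm or the gripper's body presses on something with over 40 N, if the wrist force passes 120 N, or if a joint passes its speed limit or range.

## Working session

There is one attempt and no reset: what is moved stays moved. The work goes in short steps, each a Python script; the robot and the scene stay as the last script left them, time stands still between calls to the robot, and variables do not carry over. Pictures are saved under pics/ and viewed, at most 10 in all, crops included, and the job is handed in when it is done.

```bash
ls; mkdir -p pics; cat > h.py <<'E'
from workcell import manip as m
import numpy as np, cv2
from scipy.spatial.transform import Rotation as R
def cal(c):
    k=m.get_calibration(c); return np.array(k["camera_matrix"]),np.array(k["extrinsics"]),k
def ray(c,uv):
    K,E,_=cal(c); p=np.linalg.inv(K)@[uv[0],uv[1],1]; d=E[:3,:3]@[p[0],-p[1],-1.]
    return E[:3,3],d   # point = o + depth*d
def atz(c,uv,z):
    o,d=ray(c,uv); return o+d*(z-o[2])/d[2]
def tri(a,ua,b,ub):
    o1,d1=ray(a,ua);o2,d2=ray(b,ub)
    s=np.linalg.lstsq(np.c_[d1,-d2],o2-o1,rcond=None)[0]
    p,q=o1+s[0]*d1,o2+s[1]*d2
    return (p+q)/2,np.linalg.norm(p-q)
def cloud(c,dep):
    K,E,_=cal(c); v,u=np.mgrid[:400,:640]; p=np.stack([(u-K[0,2])/K[0,0],-(v-K[1,2])/K[1,1],-np.ones_like(u)],-1)*dep[...,None]
    return p@E[:3,:3].T+E[:3,3]
def save(n,im): cv2.imwrite(f'pics/{n}.png',cv2.cvtColor(im,cv2.COLOR_RGB2BGR))
E
cat > a.py <<'E'
from h import *
np.set_printoptions(precision=4,suppress=True)
P={}
for c in("side","top"):
    im,d=m.capture(c); P[c]=(im,d); save(c,im); np.savez(f'{c}0.npz',im=im,d=d)
    K,E,k=cal(c); print(c,K[0],K[1],E,[x for x in k if x not in("camera_matrix","extrinsics")])
T={}
for t in "beam_pivot left_arm right_arm heavy_grip heavy_pin light_grip light_pin objective_can ring_gauge dropper_bottle".split():
    for c in("side","top"):
        r=m.tip_of(t,c); T[t,c]=r
        print(t,c,[(np.round(x["uv"],1),round(x["confidence"],2)) for x in r[:3]])
    if T[t,"side"] and T[t,"top"]: print("   ",tri("side",T[t,"side"][0]["uv"],"top",T[t,"top"][0]["uv"]))
print(m.current_clock(),m.current_force(),m.current_ee_rot(),m.current_tool_pos())
E
python3 a.py; cd pics; python3 -c "
import cv2,numpy as np
"
```

```text
pics
side [365.9943   0.     312.6381] [  0.     365.9943 194.9537] [[ 0.8568  0.2127 -0.4698  0.1865]
 [-0.5154  0.3206 -0.7947 -0.6703]
 [-0.0184  0.923   0.3843  0.4439]
 [ 0.      0.      0.      1.    ]] []
top [458.5513   0.     323.4008] [  0.     458.5513 210.2043] [[ 0.0159  0.9908 -0.1345  0.4542]
 [-0.9996  0.019   0.0218  0.0215]
 [ 0.0241  0.1341  0.9907  1.0349]
 [ 0.      0.      0.      1.    ]] []
beam_pivot side [(array([313.7, 185.3]), 0.69)]
beam_pivot top [(array([322.7, 209.2]), 0.73)]
    (array([0.5814, 0.0011, 0.1427]), np.float64(0.009246561001067596))
left_arm side [(array([295.1, 167.4]), 0.61)]
left_arm top [(array([264.1, 201. ]), 0.6)]
    (array([0.5947, 0.1153, 0.1519]), np.float64(0.010619780936959021))
right_arm side [(array([342. , 212.8]), 0.76)]
right_arm top [(array([395.2, 215.7]), 0.63)]
    (array([ 0.5671, -0.1405,  0.1344]), np.float64(0.0023023115738198745))
heavy_grip side [(array([261.7, 233.2]), 0.81)]
heavy_grip top [(array([351.3, 286.6]), 0.73), (array([283.7, 283.4]), 0.51)]
    (array([ 0.427 , -0.0586,  0.0928]), np.float64(0.0010
[... 368 characters left out ...]
947]), np.float64(0.0016611247460783607))
light_pin side [(array([239.7, 217.9]), 0.82)]
light_pin top []
objective_can side [(array([250.5, 207.9]), 0.87)]
objective_can top [(array([219.2, 243.1]), 0.56)]
    (array([0.514 , 0.2282, 0.0168]), np.float64(0.001354268814791334))
ring_gauge side [(array([366.8, 297.6]), 0.77)]
ring_gauge top [(array([432.6, 228.6]), 0.84)]
    (array([ 0.5531, -0.2468,  0.0075]), np.float64(0.007595920617213288))
dropper_bottle side [(array([364.6, 224.2]), 0.71)]
dropper_bottle top [(array([325.5, 149.1]), 0.52)]
    (array([ 0.7369, -0.0037,  0.0026]), np.float64(0.0003721331224060424))
1.1 [0.0094 0.6033 0.518 ] [0.4334 3.1116 0.0001] [0.1503 0.5291 0.2225]
```

View pics/side.png

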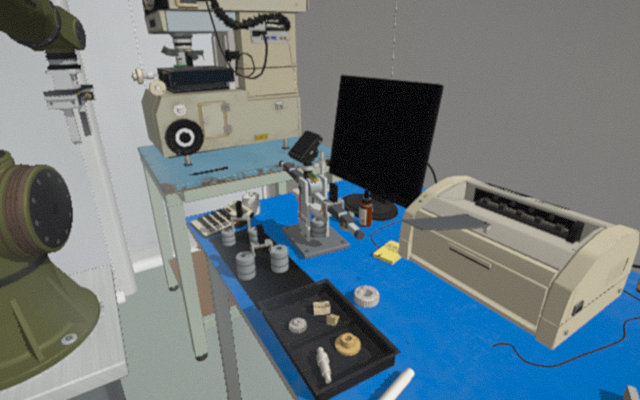

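View pics/top.png

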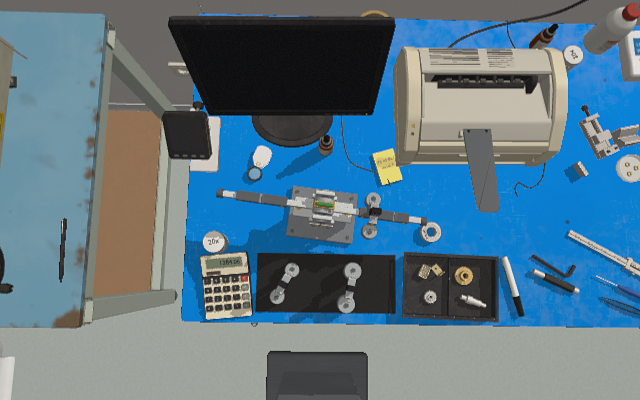

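The right-hand weight on the mat (top ~351,287; side ~262,233–265) has the bigger cylinders and is the large one. The left one (top ~284,283) is the small one. The beam runs from (219,193) to (425,222) in the top view, yawed about -6°. Next: depth and crops.

```bash
cat > b.py <<'E'
from h import *
np.set_printoptions(precision=4,suppress=True)
D={c:np.load(f'{c}0.npz') for c in("side","top")}
im=D["top"]["im"]; a=cv2.resize(im[180:240,210:335],None,fx=6.4,fy=5,interpolation=cv2.INTER_CUBIC)[:300]; b=cv2.resize(im[180:240,330:455],None,fx=6.4,fy=5,interpolation=cv2.INTER_CUBIC)[:300]
save("crop",np.vstack([a,b]))
t=cloud("top",D["top"]["d"]); s=cloud("side",D["side"]["d"])
for n,c in(("top",t),("side",s)):
    # beam heights along y in the beam corridor
    u=np.array([.107,.994]);u/=np.linalg.norm(u);w=np.array([u[1],-u[0]])
    q=c[...,:2]-[.582,0]; y=q@u; x=q@w
    for lo in np.arange(-.22,.22,.02):
        k=(y>lo)&(y<lo+.02)&(abs(x)<.03)&(c[...,2]>.1)&(c[...,2]<.17)
        if k.sum()>2: print(n,"y%.2f"%(lo+.01),k.sum(),"x",np.median(x[k]).round(4),"z",np.percentile(c[k][:,2],[10,50,90]))
for g,uvs in(("heavy",((261.7,233.2),(351.3,286.6))),("light",((239.2,206.6),(279.9,282.4)))):
    for n,c,uv in(("side",s,uvs[0]),("top",t,uvs[1])):
        C=dict(heavy=[.427,-.0586],light=[.4336,.0861])[g]
        k=(np.linalg.norm(c[...,:2]-C,axis=-1)<.065)
        p=c[k]; tab=p[p[:,2]>.088]; cy=p[(p[:,2]>.03)&(p[:,2]<.054)]
        print(g,n,len(tab),tab.mean(0) if len(tab) else 0,"zmax",np.percentile(p[:,2],99), "mat",np.percentile(p[:,2],5),"cyl",cy.mean(0))
        (cx,cyy),sz,an=cv2.minAreaRect(p[p[:,2]>.03][:,:2].astype(np.float32)*1000); print("   rect",cx,cyy,sz,an)
for thing in("heavy_grip","light_grip","left_arm"):
    for r in m.outline_of(thing,"top")[:2]:
        px=r["pixels"]; print(thing,r["confidence"],px.sum(),np.argwhere(px).mean(0)[::-1], cv2.minAreaRect(np.argwhere(px)[:,::-1].astype(np.float32)))
        v=np.argwhere(px)[:,::-1]; 
        ev,V=np.linalg.eigh(np.cov(v.T)); dd=V[:,1]; cc=v.mean(0)
        pa,pb=atz("top",cc-20*dd,.05),atz("top",cc+20*dd,.05); print("   axis yaw deg",np.degrees(np.arctan2(*(pb-pa)[[1,0]])))
print(m.current_clock())
E
python3 b.py
```

```text
top y-0.21 37 x -0.0005 z [0.1174 0.1225 0.1239]
top y-0.19 72 x -0.001 z [0.1177 0.1223 0.1249]
top y-0.17 74 x -0.0009 z [0.1212 0.1298 0.1332]
top y-0.15 104 x -0.0006 z [0.1259 0.1314 0.1342]
top y-0.13 100 x -0.0011 z [0.1278 0.1327 0.135 ]
top y-0.11 121 x -0.0068 z [0.1069 0.1347 0.1435]
top y-0.09 222 x -0.0058 z [0.1062 0.1357 0.1447]
top y-0.07 95 x -0.0016 z [0.1238 0.1335 0.1373]
top y-0.05 69 x -0.0008 z [0.1245 0.1286 0.1308]
top y-0.03 86 x 0.0001 z [0.1081 0.1293 0.132 ]
top y-0.01 275 x -0.0032 z [0.1328 0.1582 0.1657]
top y0.01 301 x -0.0036 z [0.146  0.1598 0.1667]
top y0.03 122 x -0.0003 z [0.1109 0.1332 0.151 ]
top y0.05 72 x -0.0003 z [0.1256 0.134  0.1366]
top y0.07 81 x 0.0001 z [0.1325 0.1358 0.1437]
top y0.09 107 x -0.0001 z [0.1391 0.1438 0.1459]
top y0.11 105 x 0.0003 z [0.141  0.1444 0.147 ]
top y0.13 104 x 0.0003 z [0.1393 0.1445 0.1472]
top y0.15 108 x 0.0003 z [0.1433 0.1464 0.1491]
top y0.17 96 x 0.0007 z [0.1377 0.1469 0.1495]
top y0.19 69 x 0.0012 z [0.1378 0.1405 0.1424]
top y0.21 66 x 0.0008 z [0.1377 0.1417 0.1441]
side y-0.21 76 x -0.0003 z [0.1
[... 1891 characters left out ...]
y_grip 0.63 670 [349.0299 287.8224] ((348.427978515625, 287.39599609375), (17.977985382080078, 50.35625076293945), 10.304845809936523)
   axis yaw deg 169.60013259942795
light_grip 0.89 495 [283.9515 283.0788] ((284.28460693359375, 283.3769226074219), (14.263994216918945, 45.27267074584961), 29.744882583618164)
   axis yaw deg 151.4142611075299
light_grip 0.49 656 [349.0488 288.1326] ((348.4596252441406, 287.7666320800781), (18.695711135864258, 50.9338264465332), 8.61564826965332)
   axis yaw deg 170.26788994105783
left_arm 0.97 2621 [328.6311 208.1843] ((320.8699951171875, 214.5437774658203), (210.59420776367188, 47.149635314941406), 1.1381770372390747)
   axis yaw deg 82.8117187561851
1.25
```

View pics/crop.png

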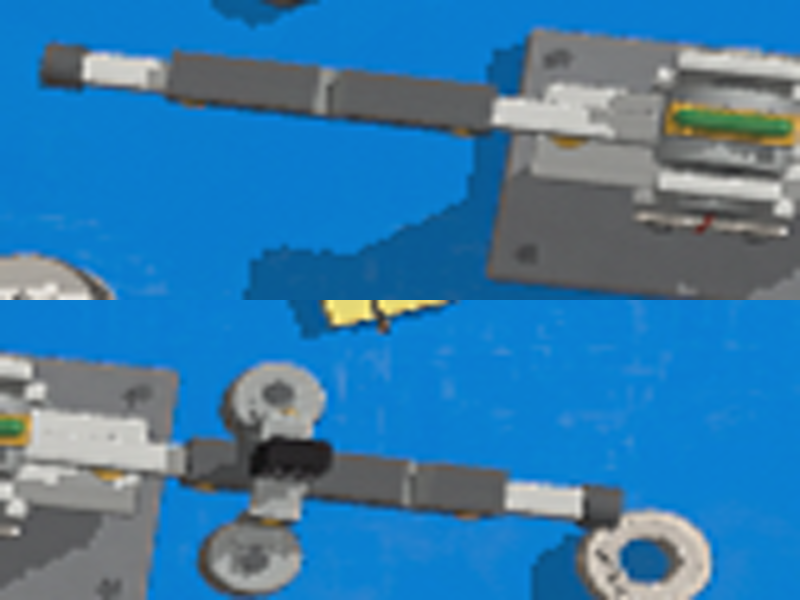

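Both grooves show in the crop: left at about top px (260.9,198.4), right at about (394.2,216.6). Tabs are 0.107 m high and footprints match (108×37 and 96×31 mm). The flats are near z = 0.1445 left and 0.131 right, consistent with a +0.05 tilt. Next I grasp the large weight.

```bash
cat >> h.py <<'E'
np.set_printoptions(precision=4,suppress=True)
U=np.array([.111,.994,0]);U/=np.linalg.norm(U); W=np.array([U[1],-U[0],0]); BY=np.degrees(np.arctan2(W[1],W[0]))
def rot(deg):   # tool down, tool y along yaw deg (either sense, the one with most wrist room)
    o=[]
    for s in(0,180):
        a=np.radians(deg+s); y=np.array([np.cos(a),np.sin(a),0]); z=np.array([0,0,-1.]); o.append(R.from_matrix(np.c_[np.cross(y,z),y,z]).as_rotvec())
    return o
def F(n=5):
    f=[]
    for _ in range(n): f.append(m.current_force()); m.sleep(.02)
    return np.mean(f,0)
def T(): return np.array(m.current_tool_pos())
GL=atz("top",(260.9,198.4),.1445); GR=atz("top",(394.2,216.6),.131); PIV=np.array([.582,0,0])
def onbeam(p): q=p-PIV; return q@U,q@W
E
cat > g1.py <<'E'
from h import *
print("GL",GL,onbeam(GL),"GR",GR,onbeam(GR))
H=np.array([.4233,-.0578,0]); 
for yaw in(-10.7,BY,-28.3):
  for o in rot(yaw): print(yaw,o,m.ik([.4233,-.0578,.2],o))
E
python3 g1.py
```

```text
GL [0.596  0.1248 0.1445] (np.float64(0.12559141865458948), np.float64(8.814296991062786e-05)) GR [ 0.5667 -0.1398  0.131 ] (np.float64(-0.14059046923106053), np.float64(0.0003030826800085425))
-10.7 [2.4189 2.0046 0.    ] [-0.2215  0.045   1.8745 -0.      1.2221 -0.0347]
-10.7 [ 2.0046 -2.4189 -0.    ] None
-6.371822403794649 [2.3415 2.0945 0.    ] [-0.2215  0.045   1.8745 -0.      1.2221 -0.1103]
-6.371822403794649 [ 2.0945 -2.3415 -0.    ] None
-28.3 [2.6971 1.611  0.    ] [-0.2215  0.045   1.8745 -0.      1.2221  0.2724]
-28.3 [ 1.611  -2.6971 -0.    ] None
```

```bash
cat > g2.py <<'E'
from h import *
H=np.array([.4233,-.0578,0]); o=rot(-10.7)[0]; ob=rot(BY)[0]
m.set_gripper(.5,40)
m.move_ptp(H+[0,0,.24],o)
m.move_linear(H+[0,0,.13],feed=.2)
f0=F(); print("free",f0)
print(m.move_linear(H+[0,0,.094],feed=.08,threshold=4),T())
m.set_gripper(0,40); print("w",m.current_width()*94,m.current_grip_force(),T(),F())
m.move_linear(T()+[0,0,.02],feed=.06)
print(F(),T(),m.current_clock())
m.move_linear([.4233,-.0578,.275],feed=.2)
m.move_linear([.43,.10,.275],feed=.2,rotation=ob)
f1=F(); print("loaded",f1,"w",m.current_width()*94,m.current_clock())
np.savez("f.npz",f0=f0,f1=f1)
im,d=m.capture("side"); save("held",im[120:320,150:450].repeat(2,0).repeat(2,1)); np.savez("held.npz",im=im,d=d)
for t in("heavy_pin","heavy_grip"): print([(r["uv"],r["confidence"]) for r in m.tip_of(t,"side")[:1]])
im,d=m.capture("top")
c=cloud("top",d); p=c[(np.linalg.norm(c[...,:2]-[.43,.10],axis=-1)<.07)&(c[...,2]>.2)&(c[...,2]<.235)]; print(len(p),cv2.minAreaRect(p[:,:2].astype(np.float32)*1000))
E
python3 g2.py
```

```text
free [0.1948 0.0084 0.0473]
False [ 0.4235 -0.0579  0.0944]
w 11.627879087771174 39.99943792819977 [ 0.4235 -0.0579  0.0941] [ 3.2106 -0.8744 -0.6901]
[ 0.1551  0.125  -7.6009] [ 0.4233 -0.0578  0.1138] 7.1
loaded [ 0.0797 -0.4011 -7.6527] w 11.528187286166334 9.0833
[([227.0, 141.2], 0.85)]
[([226.0, 131.2], 0.73)]
14 ((480.21197509765625, 98.13893127441406), (1.8373907804489136, 12.217223167419434), 0.8572958111763)
```

View pics/held.png

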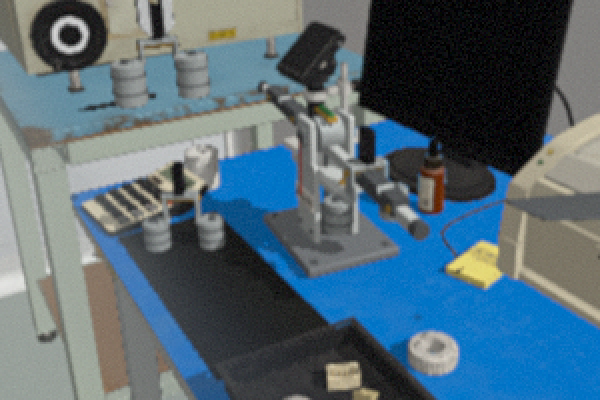

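The large weight is held upright: tab at about (155,40) in the doubled crop, both cylinders level. The small weight stands undisturbed. Next I feel for the left groove, starting 8 mm outward.

```bash
cat > g3.py <<'E'
from h import *
P=lambda y,z: PIV+U*y+np.array([0,0,z])
m.move_linear(P(.1336,.275),feed=.2)
m.move_linear(P(.1336,.190),feed=.1); m.sleep(.15)
b=F(); print("base",b,T())
hit=m.move_linear(P(.1336,.170),feed=.01,threshold=.8)
t=T(); print("contact",hit,t,onbeam(t),F()-b)
m.sleep(.1)
z=t[2]-.0012
m.move_linear(P(.1336,z),feed=.01); print("preload",T(),F()-b)
y=.1336; 
for i in range(20):
    y-=.001; z-=.00005
    m.move_linear(P(y,z),feed=.012); f=F(3)-b; print(round(y*1e3,1),T()[2].round(5),"along",(f@U).round(2),"fz",f[2].round(2))
    if abs(f@U)>1.2 or f[2]<.25: break
np.savez("s.npz",y=y,z=z,b=b,zc=t[2]); print(m.current_clock())
E
python3 g3.py
```

```text
base [ 0.2079  0.1211 -8.218 ] [0.597  0.1328 0.1904]
contact True [0.5962 0.1327 0.1769] (np.float64(0.13342716611977756), np.float64(-0.0005897634589562245)) [ 0.7173 -0.0945  1.73  ]
preload [0.5968 0.1327 0.1755] [-0.8482  0.1069  2.3277]
132.6 0.17567 along 0.68 fz 2.36
131.6 0.17561 along -0.11 fz 2.17
130.6 0.17555 along 0.49 fz 2.04
129.6 0.17545 along 0.18 fz 2.08
128.6 0.17541 along -0.3 fz 1.93
127.6 0.17532 along -0.85 fz 2.47
126.6 0.17526 along -1.8 fz 1.16
15.3333
```

```bash
cat > g4.py <<'E'
from h import *
P=lambda y,z: PIV+U*y+np.array([0,0,z])
s=np.load("s.npz"); y,z,b=float(s["y"]),float(s["z"]),s["b"]
for i in range(9):
    y-=.0007
    m.move_linear(P(y,z),feed=.012); f=F(5)-b; print(round(y*1e3,1),T()[2].round(5),"along",(f@U).round(2),"fz",f[2].round(2))
    if f@U>1.: break
np.savez("s.npz",y=y,z=z,b=b); print(m.current_clock())
E
python3 g4.py
```

```text
125.9 0.17529 along -1.69 fz 1.03
125.2 0.17526 along -0.92 fz 0.11
124.5 0.17537 along 2.23 fz 0.46
16.3333
```

```bash
cat > g5.py <<'E'
from h import *
P=lambda y,z: PIV+U*y+np.array([0,0,z])
s=np.load("s.npz"); y,z,b=.12495,float(s["z"]),s["b"]
m.move_linear(P(y,z),feed=.01)
for i in range(14):
    dz=.002 if i<5 else .001
    z-=dz; y-=.03*dz
    m.move_linear(P(y,z),feed=.015); f=F(8)-b; a=f@U
    print(round(y*1e3,2),T()[2].round(5),"along",a.round(2),"fx",(f@W).round(2),"fz",f[2].round(2))
    if abs(a)>5: print("STOP"); break
    if abs(a)>.4: y+=np.clip(1e-4*a,-2e-4,2e-4)
    if f[2]>7.3: break
np.savez("s.npz",y=y,z=z,b=b); print(F(15)-b,m.current_clock())
im,d=m.capture("top"); np.savez("t5.npz",im=im,d=d)
im,d=m.capture("side"); save("s5",im[120:270,200:425].repeat(3,0).repeat(3,1))
E
python3 g5.py
```

```text
124.89 0.17342 along 0.9 fx 0.24 fz 1.24
124.92 0.17141 along 1.57 fx 0.66 fz 2.47
125.02 0.16942 along 1.64 fx 0.91 fz 3.77
125.12 0.16742 along 0.46 fx 0.98 fz 4.5
125.11 0.16539 along -0.67 fx 1.2 fz 5.66
125.01 0.16441 along -0.81 fx 1.28 fz 6.22
124.9 0.16339 along -0.48 fx 1.04 fz 6.49
124.82 0.16237 along -0.27 fx 1.54 fz 7.4
[ 1.6828 -0.2334  7.1638] 20.0667
```

View pics/s5.png

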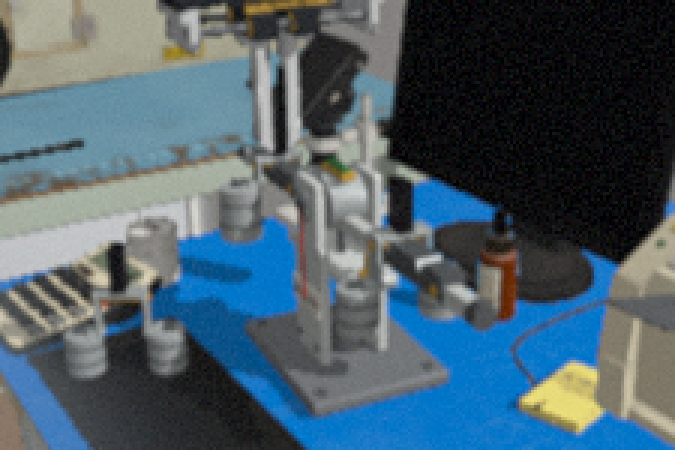

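```bash
cat > g6.py <<'E'
from h import *
P=lambda y,z: PIV+U*y+np.array([0,0,z])
s=np.load("s.npz"); y,z,b=float(s["y"]),float(s["z"]),s["b"]
z-=.0011; m.move_linear(P(y,z),feed=.01); print(F(12)-b)
m.set_gripper(.13,5)   # just let go
m.sleep(.3); m.set_gripper(.30); m.sleep(.3)
print(F(5),T(),m.current_width()*94)
hit=m.move_linear(P(y,z+.03),feed=.06,threshold=3); print(hit,T())
if not hit: m.move_linear(P(y,.29),feed=.2)
print(F(),m.current_clock())
im,d=m.capture("top"); np.savez("t6.npz",im=im,d=d); c=cloud("top",d)
a=cv2.resize(im[180:240,210:335],None,fx=6.4,fy=5,interpolation=cv2.INTER_CUBIC); e=cv2.resize(im[180:240,330:455],None,fx=6.4,fy=5,interpolation=cv2.INTER_CUBIC); save("crop6",np.vstack([a,e]))
q=c-PIV; yy=q@U; xx=q@W
Y=[];Z=[]
for lo in np.arange(-.21,.21,.01):
    k=(yy>lo)&(yy<lo+.01)&(abs(xx)<.006)&(c[...,2]>.1)&(c[...,2]<.17)
    if k.sum()>5: print(round((lo+.005)*1e3),np.median(c[k][:,2]).round(4),end="; ")
im,d=m.capture("side"); save("s6",im[120:270,200:425].repeat(3,0).repeat(3,1))
E
python3 g6.py
```

```text
[ 1.436  -1.0239  7.6527]
[-0.134  -0.0937 -0.2352] [0.5958 0.124  0.1612] 28.26770884202553
False [0.5957 0.124  0.1911]
[-0.1635  0.0698 -0.4449] 23.4667
-205 0.1471; -195 0.1455; -185 0.1454; -175 0.144; -165 0.1517; -155 0.1507; -145 0.1476; -135 0.1496; -125 0.1488; -115 0.1479; -105 0.1587; -95 0.1567; -85 0.1461; -75 0.1449; -65 0.1365; -55 0.1356; -45 0.1342; -35 0.1348; -25 0.1332; -15 0.1557; -5 0.1685; 5 0.1661; 15 0.1672; 25 0.133; 35 0.1285; 45 0.1289; 55 0.1273; 65 0.1274; 75 0.1332; 85 0.1344;
```

View pics/s6.png

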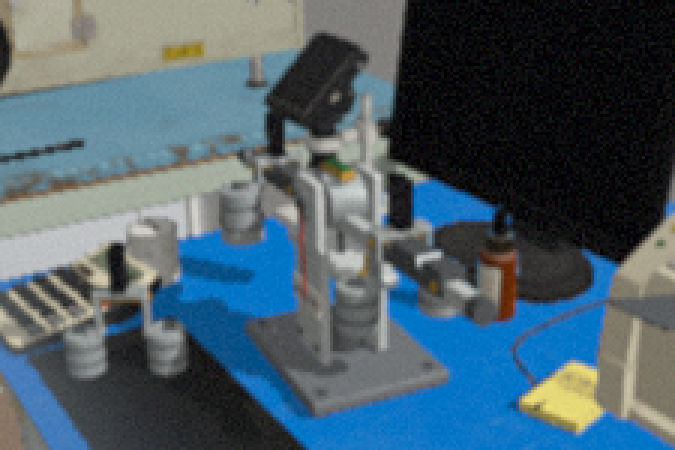

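The large weight hangs free in the left groove and the beam has its right end up about 0.07. Neighbouring things are unmoved. Next I take the small one.

```bash
cat > g7.py <<'E'
from h import *
P=lambda y,z: PIV+U*y+np.array([0,0,z])
H=np.array([.4300,.0812,0]); o=rot(-28.2)[0]; ob=rot(BY)[0]
m.move_linear([.45,.11,.29],feed=.22)
m.set_gripper(.5,40)
m.move_linear(H+[0,0,.13],feed=.2,rotation=o)
print(m.move_linear(H+[0,0,.094],feed=.08,threshold=4),T())
m.set_gripper(0,40); print("w",m.current_width()*94,T(),F())
m.move_linear(T()+[0,0,.02],feed=.06); print(F())
m.move_linear(H+[0,0,.28],feed=.2)
m.move_linear([.43,-.13,.285],feed=.2,rotation=ob)
m.move_linear(P(-.1476,.285),feed=.2)
m.move_linear(P(-.1476,.196),feed=.1); m.sleep(.15)
b=F(10); print("base",b,T(),m.current_clock())
hit=m.move_linear(P(-.1476,.174),feed=.01,threshold=.8)
t=T(); m.sleep(.1); print("contact",hit,t,onbeam(t),F()-b)
np.savez("s.npz",y=-.1476,z=t[2],b=b); print(m.current_clock())
E
python3 g7.py
```

```text
False [0.4302 0.0813 0.0943]
w 11.670396031553887 [0.4299 0.0812 0.0939] [ 0.3673 -0.5347 -1.4124]
[ 0.0192  0.0388 -3.8616]
base [-0.0312  0.048  -4.164 ] [ 0.5657 -0.1467  0.1962] 32.1417
contact True [ 0.5652 -0.1466  0.1806] (np.float64(-0.14755414105913), np.float64(-0.0003834464369895559)) [ 0.6976 -0.5921  0.9823]
33.7083
```

```bash
cat > g8.py <<'E'
from h import *
P=lambda y,z: PIV+U*y+np.array([0,0,z])
s=np.load("s.npz"); y,z,b=float(s["y"]),float(s["z"])-.0014,s["b"]
m.move_linear(P(y,z),feed=.01); f=F(5)-b; print("preload",T(),f@U,f[2])
while y<-.1355:
    y+=.0008; z-=.00005
    m.move_linear(P(y,z),feed=.012); f=F(5)-b; a=f@U; print(round(y*1e3,1),T()[2].round(5),"along",a.round(2),"fz",f[2].round(2))
    if a<-1.3: break
np.savez("s.npz",y=y,z=z,b=b); print(m.current_clock())
E
python3 g8.py
```

```text
preload [ 0.5656 -0.1467  0.1791] 0.18048484543575938 1.829486644250994
-146.8 0.17913 along -0.62 fz 1.53
-146.0 0.17907 along -0.13 fz 1.79
-145.2 0.17899 along 0.61 fz 1.62
-144.4 0.17891 along 0.97 fz 1.29
-143.6 0.17887 along 1.24 fz 0.96
-142.8 0.1788 along 0.94 fz 0.5
-142.0 0.17882 along -1.22 fz 0.61
-141.2 0.17883 along -5.19 fz 0.73
36.7417
```

The groove is found at about -142.4: the force changes sign there and fz drops. Next I centre the pin and load the beam.

```bash
cat > g9.py <<'E'
from h import *
P=lambda y,z: PIV+U*y+np.array([0,0,z])
s=np.load("s.npz"); y,z,b=-.1424,float(s["z"]),s["b"]
m.move_linear(P(y,z),feed=.01); f=F()-b; print(f@U,f[2])
for i in range(14):
    dz=.0015 if i<4 else .0008
    z-=dz; y-=.02*dz
    m.move_linear(P(y,z),feed=.015); f=F(8)-b; a=f@U
    print(round(y*1e3,2),T()[2].round(5),"along",a.round(2),"fx",(f@W).round(2),"fz",f[2].round(2))
    if abs(a)>5: print("STOP"); break
    if abs(a)>.4: y+=np.clip(1e-4*a,-2e-4,2e-4)
    if f[2]>3.75: break
np.savez("s.npz",y=y,z=z,b=b); print(F(15)-b,m.current_clock())
E
python3 g9.py
```

```text
-0.563060206927703 0.5911870528185079
-142.43 0.17729 along -0.54 fx 0.15 fz 1.04
-142.51 0.1758 along -0.61 fx 0.16 fz 1.33
-142.6 0.17432 along -0.0 fx 0.35 fz 2.32
-142.63 0.17281 along 0.01 fx 0.51 fz 2.66
-142.65 0.17201 along 0.46 fx 0.78 fz 3.18
-142.62 0.17122 along -0.37 fx 0.79 fz 3.09
-142.64 0.17039 along 0.18 fx 0.61 fz 3.45
-142.65 0.16959 along 0.38 fx 0.79 fz 4.13
[0.8051 0.0477 3.8026] 40.4083
```

```bash
cat > g10.py <<'E'
from h import *
P=lambda y,z: PIV+U*y+np.array([0,0,z])
s=np.load("s.npz"); y,z,b=float(s["y"]),float(s["z"])-.0003,s["b"]
m.move_linear(P(y,z),feed=.01); print(F(12)-b)
m.set_gripper(.13,5); m.sleep(.3); m.set_gripper(.30); m.sleep(.3)
print(F(5),T())
hit=m.move_linear(P(y,z+.03),feed=.06,threshold=3); print(hit,T())
if not hit:
    m.move_linear(P(y,.29),feed=.2); m.move_linear([.40,-.2,.29],feed=.2)
print(F(),m.current_clock())
im,d=m.capture("top"); c=cloud("top",d); save("top10",im[130:330,180:480].repeat(2,0).repeat(2,1))
q=c-PIV; yy=q@U; xx=q@W
for lo in np.arange(-.21,.21,.01):
    k=(yy>lo)&(yy<lo+.01)&(abs(xx)<.006)&(c[...,2]>.1)&(c[...,2]<.17)
    if k.sum()>5: print(round((lo+.005)*1e3),np.median(c[k][:,2]).round(4),end="; ")
im,d=m.capture("side"); save("s10",im[120:270,200:425].repeat(3,0).repeat(3,1))
for t in("objective_can","ring_gauge","dropper_bottle"): print(t,[(np.round(m.tip_of(t,k)[0]["uv"],1)) for k in("side","top")])
E
python3 g10.py
```

```text
[0.9672 0.1398 4.0944]
[-0.0951 -0.3555 -0.2075] [ 0.5662 -0.1418  0.1692]
False [ 0.5661 -0.1417  0.1992]
[-0.1922  0.0004 -0.3492] 44.6
-205 0.1332; -195 0.132; -185 0.1324; -175 0.132; -165 0.1395; -155 0.1403; -135 0.1407; -125 0.1401; -115 0.1397; -105 0.1483; -95 0.1554; -85 0.1395; -75 0.14; -65 0.1318; -55 0.1317; -45 0.1316; -35 0.1319; -25 0.131; -15 0.1655; -5 0.1664; 5 0.167; 15 0.1657; 25 0.1333; 35 0.1312; 45 0.1309; 55 0.131; 65 0.1319; 75 0.1337; 85 0.14; 95 0.1396; 105 0.1396; 115 0.1405; 145 0.1388; 155 0.1394; 165 0.1399; 175 0.1372; 185 0.1313; 195 0.1316; 205 0.1326; objective_can [array([251.2, 208.7]), array([221.3, 245.8])]
ring_gauge [array([364.4, 299.4]), array([428. , 229.2])]
dropper_bottle [array([363.8, 225.5]), array([324.3, 151.9])]
```

View pics/top10.png

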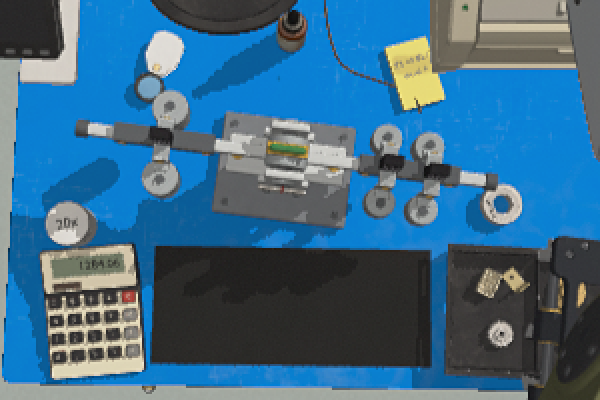

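View pics/s10.png

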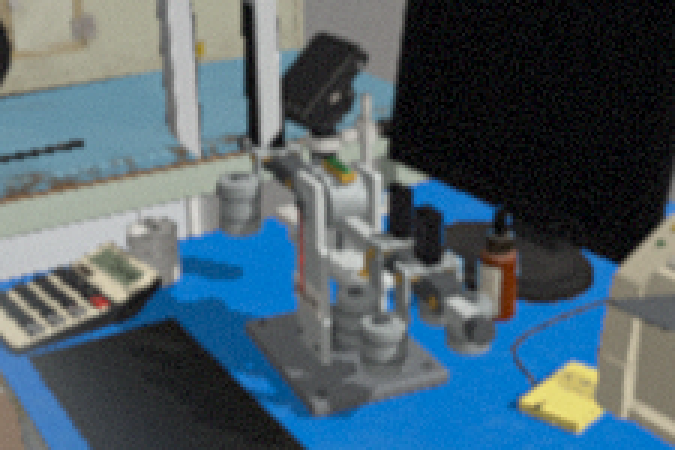

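The beam is level: its bare top reads 0.132 m at both ends. All three weights hang with their pins seated, tabs at about (160,138), (392,163) and (436,172) in the top crop. The can, ring and bottle stand where they were, and the robot is clear.

```bash
python3 -c "
from h import *
m.sleep(1); print(m.hand_in(), m.current_clock())"
```

```text
the job is handed in; nothing more can be done
the job is handed in; nothing more can be done
```

The large weight hangs in the left groove, the second small one in the right outer groove, the beam rests level within what the cameras resolve, the bystanders show no visible movement, and the job was handed in at about 46 s.

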